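Lid the double-lidded tea tin and lift off its outer lid

ROBOT

A 6-joint arm with a two-finger parallel gripper is mounted at the origin on the work surface. World frame = base frame: x ahead of the robot, y to its left, z up, the work surface at z = 0. Lengths are in m, angles in rad, forces in N, time in s.
With the tool pointing down it reaches from about 0.25 to 0.8 m from the base axis. Payload 3.9 kg.
Tool frame: the origin (TCP) lies on the centre line of the jaws, within the pads' length; the fingertips stand 17 mm ahead of it and the grasp point (between the pads) lies 2 mm behind it; z points along the fingers, y is the line along which they close (so a half turn about z gives the same grasp; the last joint's range is limited). The gripper opens to 85 mm and grips with 20 to 120 N. Pads are 22 mm wide; open, the fingers measure 114 mm over their backs; the gripper's body (76 mm by 85 mm) begins 54 mm behind the grasp point. The pads swing forward as they close: fully open they stand 13 mm farther back than shut.
Start: joints at [1.312, 0.26, -0.138, 1.173, 0, 1.571], TCP at [0.134, 0.508, 0.248] pointing down, gripper open.
Joint ranges: [-2.78, 2.78], [-0.83, 1.72], [-1.28, 1.37], [-1.9, 2.12], [-1.57, 1.48], [-3.14, 3.14]. Speed limits (rad/s): [2.57, 2.57, 3.14, 3.14, 3.14, 3.14].

INTERFACE

Orientations are given as a unit quaternion [w, x, y, z].
In Python, from rig import sensors, grab_frame, camera_model, env gives the robot as it stands.
- The arm moves only by the tool carry_out, never from a script. Its argument "moves" is a list of rows, each a list of 3 entries, a list of its own where there are three numbers: the shift along the world's x, y, z in units of 150 mm (1.0 is 150 mm), then the turn about the world's z in units of 360 degrees (1.0 is 360 degrees), then the closure, from -1 (fully open) to 1 (shut). A call has 1 to 8 rows; each row shifts and turns the commanded pose from where the row before left it; what a row does not reach is not made up. A row lasts 1/8 s, in which the tool goes at most 62.5 mm and 10.7 degrees, less where a joint would pass 70% of its speed; a pose out of reach is approached as far as the arm can. A call with a number of a shift or a turn outside -1 to 1 is refused whole. A call with a gripper value outside its range is refused whole. The fingers move at their own pace and stop on an object; "force" is the grip in N (left out, the last holds). Time passes only in rows, so rows that do not move let the fingers close. It gives the time, the measured TCP pose, the force, the opening and the grip force at its end, in the units of the state.
- sensors.read_state(): the state, without advancing time (a new reading comes with each control period).
- grab_frame(name): name is "scene" or "top" or "wrist"; returns (picture, depth): 384x512x3 uint8, red, green, blue; 384x512 float32, m along the optical axis (not along the pixel's ray), 0 where there is no reading.
- camera_model(name): a dict with "fovy" (degrees; the focal length in pixels is half the picture's height over the tangent of half this angle, whatever the lens; pixels are square), "cx", "cy" (the principal point, pixels), "R" (3x3) and "t" (3): a world point X has camera coordinates R X + t; the wrist camera has in their place "T_tool_cam" (4x4, takes a point from camera to tool coordinates, whose origin is the TCP and whose axes are the flange's). Camera axes: x right, y down, z forward; pixel columns grow to the right and rows downward; lengths in m; the calibration is good to about 2 mm. A picture is of the moment at which its call begins: read the wrist's pose just before it. camera_model takes no time and is no camera call.
- env.sign_off(): hands the job in; it is judged then, once.
The state is a dict: "t": time; "q": joint angles; "dq": joint speeds; "tau": joint torques, N m; "position": TCP position; "eef_rot": TCP orientation; "wrist_force": force on the tool from outside, world axes, zero at the start; "wrist_torque": the same for the moment, N m; "grip_width": finger opening in m; "grip_force": force on a finger pad.
Only numpy, scipy, OpenCV 4.12 (cv2) and the standard library are available. Lean on these libraries where they do the work, as an engineer would, in place of code of your own. Each camera call takes 0.05 s, during which the arm holds its last target. There are 200 camera calls.

TASK

Push the open square tea tin square and flush into the corner of the tray's two raised rails, then bring both nested lids over together by the wooden post, never parting or dropping them, and seat them fully in the tin's neck. Take the outer lid alone by its black collar, lift it straight up at least 10 cm and finish while holding it there, level and still over the tin, the inner lid staying seated and untouched and the tin still flush. Do not tip the tin or disturb the other things on the counter.

Things in the scene. Friction and masses are not known exactly. Their poses are not given: they have to be found in the camera images.
- tray: fixed square wooden tray, 230 x 230 mm, base 10 mm thick. Raised rails 15 mm wide, tops 34 mm above the counter, run along its +x and +y sides only. Origin: centre of its underside; x, y along its sides, z up. The rails' inner faces are at x = +100 mm and y = +100 mm in its frame and meet there in a square corner
- tin: loose square green tea tin, open, about 0.6 kg, on the tray. Body 96 x 96 mm, 60 mm tall; on its flat shoulder a round brass neck, outside 80 mm, opening 74 mm, rim 72 mm above the tin's underside. Origin: centre of its underside, x, y square to its faces, z up. Flush in the corner the origin is at x = y = 52 mm in the tray's frame
- tin_seat (a point): point on the tin's axis 60 mm above its underside: where the inner lid's origin lies when the inner lid is fully seated
- trivet: fixed round cork trivet, 120 mm across, 6 mm thick, on which the two nested lids stand at first. Origin: centre of its underside
- inner_lid: inner lid, 0.25 kg: plug 69 mm across, 12 mm deep, tapered below to 58; flange 81 mm across, 4 thick, lies on the neck's rim when seated; upright wooden post 16 mm across, top 68 mm above the origin (centre of the plug's underside; z up). Starts on the trivet, nested under the outer lid, the post's top 26 mm standing out of the black collar. Lifting by the post lifts both lids
- outer_lid: green outer lid, 98 mm across, 0.14 kg, resting loose on the inner lid's flange, no catch. Disc 4 mm thick; skirt to 14 mm below the disc's underside, inside 91 mm; black collar 34 mm across, top 26 mm above the origin, bored 20 mm for the inner lid's post. Origin: centre of the disc's underside, z up, 16 mm above the inner lid's when nested. The collar lifts the outer lid alone
- spice_jar: bystander: small amber jar with a black cap, 36 mm across, 50 mm tall, near the trivet. Origin: centre of its underside
- scoop: bystander: spoon 130 mm long lying near the trivet. Origin: its underside
- mug: bystander: blue mug, 76 mm across, 85 mm tall, at the left. Origin: centre of its underside
- sugar_bowl: bystander: white bowl 100 mm across, 50 mm tall, at the right. Origin: centre of its underside
- pepper_mill: bystander: dark wooden pepper mill, 54 mm across, 145 mm tall, just beyond the tray. Origin: centre of its underside
Mind the look-alikes: they are no part of the job. What is shaped like the outer_lid but red is not meant. What is shaped like the tin but orange is not meant.

How it is judged:
By the outcome, as a careful person would: the job done as asked, in the order asked, and still so for the second after the job is handed in, while the arm keeps its last pose, push and grip.
It also fails if it takes over 64 s, if anything falls off the work surface, if the arm or the gripper's body presses on something with over 40 N, if the wrist force passes 120 N, or if a joint passes its speed limit or range.

## Working session

There is one attempt and no reset: what is moved stays moved. The work goes in short steps, Python scripts to look and compute and a tool call to move; the robot and the scene stay as the last step left them, time stands still between calls to the robot, and variables do not carry over. Pictures are saved under pics/ and viewed, at most 10 in all, crops included, and the job is handed in when it is done.

Besides the shell and the picture viewer there is one more tool, called after "Request:" as name([rows], argument=value, ...), one row to a line, values as JSON. carry_out: Moves the arm, as the interface text tells. Shifts and turns lie within -1 to 1; 1 stands for 150 mm of shift or 360 degrees of turn. Its arguments: {"type":"object","properties":{"moves":{"type":"array"},"force":{"type":"number"}},"required":["moves"]}

```bash
ls; mkdir -p pics
python3 - <<'E'
from rig import sensors, grab_frame, camera_model
import cv2, numpy as np
s=sensors.read_state(); print(s)
for n in ["top","scene"]:
    p,d=grab_frame(n); np.savez(f"pics/{n}0.npz",p=p,d=d); cv2.imwrite(f"pics/{n}0.png",cv2.cvtColor(p,cv2.COLOR_RGB2BGR)); print(n,camera_model(n))
print(camera_model("wrist"))
E
```

```text
pics
{'t': 0.0, 'q': array([ 1.31201721e+00,  2.60673903e-01, -1.39371884e-01,  1.17270628e+00,
        4.52387478e-06,  1.57079304e+00]), 'dq': array([ 0.00019245,  0.00148059,  0.00023244, -0.00114806,  0.00107625,
       -0.00146755]), 'tau': array([-1.23608210e-03, -4.05676746e+01,  2.53921866e+01,  1.87040545e-02,
        2.15710611e-05,  5.11641588e-06]), 'position': array([0.13417974, 0.50688972, 0.24746912]), 'eef_rot': array([-1.28418190e-04,  1.29027140e-01,  9.91640580e-01, -9.69404888e-04]), 'wrist_force': array([-0.1563912 , -0.95022063,  0.17593732]), 'wrist_torque': array([0.00830539, 0.01637751, 0.01619915]), 'grip_force': 0.0, 'grip_width': 0.08547881164167877}
top {'fovy': 54.47303673656728, 'cx': 252.99594676345848, 'cy': 191.4080052260698, 'R': array([[ 0.00371709, -0.99992515,  0.01165675],
       [-0.9953923 , -0.00481663, -0.09576513],
       [ 0.09581411, -0.01124707, -0.9953357 ]]), 't': array([-0.00516388,  0.5479193 ,  1.03881135])}
scene {'fovy': 56.94120214877442, 'cx': 254.42521973994, 'cy': 188.8884782661606, 'R': array([[ 0.20128766,  0.97949384, -0.0086654 ],
       [ 0.70340464, -0.15069613, -0.69463126],
       [-0.68169288,  0.13372542, -0.71931379]]), 't': array([-0.11325972, -0.32765269,  1.34297647])}
{'fovy': 64.02081079555059, 'cx': 250.67632984383638, 'cy': 192.77756522459117, 'T_tool_cam': array([[ 3.74583047e-04, -9.51324893e-01, -3.08189566e-01,
         7.93168975e-02],
       [ 9.99999926e-01,  3.83480563e-04,  3.16961189e-05,
         6.03609775e-04],
       [ 8.80314014e-05, -3.08189555e-01,  9.51324966e-01,
        -1.25933508e-01],
       [ 0.00000000e+00,  0.00000000e+00,  0.00000000e+00,
         1.00000000e+00]])}
```

View pics/top0.png

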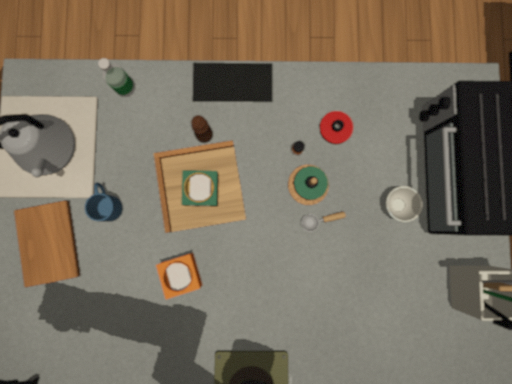

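View pics/scene0.png

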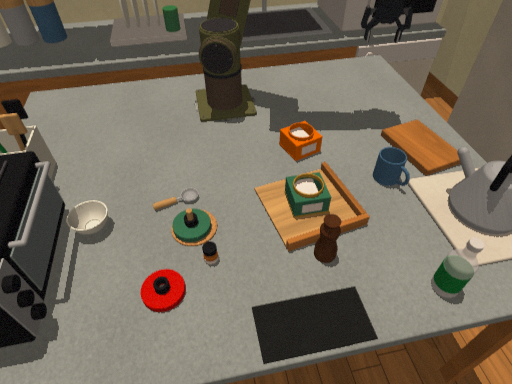

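Both views show the same layout. Tray at (200,187) in the top view, with rails along its top and left edges. The green tin is at (200,188), and the orange look-alike at (179,276) is not meant. The green nested lids stand on the cork trivet at (309,183), and the red look-alike at (336,127) is not meant. Pepper mill at (202,128), jar at (298,147), scoop at (322,219).

```bash
cat > h.py <<'E'
import numpy as np, cv2
from scipy.spatial.transform import Rotation as Ro
from rig import sensors, grab_frame, camera_model
def pose(s):
    w,x,y,z=s["eef_rot"]; return Ro.from_quat([x,y,z,w]).as_matrix(), s["position"]
def extr(name,s=None):
    c=camera_model(name); f=192/np.tan(np.radians(c["fovy"])/2)
    if name=="wrist":
        R,p=pose(s); T=c["T_tool_cam"]; Rwc=R@T[:3,:3]; o=R@T[:3,3]+p
    else: Rwc=c["R"].T; o=-Rwc@c["t"]
    return f,c["cx"],c["cy"],Rwc,o
def cloud(d,e):
    f,cx,cy,R,o=e; v,u=np.mgrid[:384,:512]
    P=np.stack([(u-cx)/f*d,(v-cy)/f*d,d],-1)
    W=P@R.T+o; W[d<=0]=np.nan; return W
def ray(uv,z,e):
    f,cx,cy,R,o=e; uv=np.asarray(uv,float).reshape(-1,2)
    r=np.c_[(uv[:,0]-cx)/f,(uv[:,1]-cy)/f,np.ones(len(uv))]@R.T
    return o+r*((z-o[2])/r[:,2])[:,None]
def hsv(p): return cv2.cvtColor(p,cv2.COLOR_RGB2HSV)
def shot(name,tag):
    s=sensors.read_state(); p,d=grab_frame(name); np.savez(f"pics/{tag}.npz",p=p,d=d)
    cv2.imwrite(f"pics/{tag}.png",p[...,::-1]); return p,d,extr(name,s)
def rect(pts):
    (c,wh,a)=cv2.minAreaRect((pts[:,:2]*1000).astype(np.float32)); return np.round(c,1),np.round(wh,1),round(a,1)
def big(m):
    n,l,st,_=cv2.connectedComponentsWithStats(m.astype(np.uint8)); return l==1+np.argmax(st[1:,4])
E
python3 - <<'E'
from h import *
z=np.load("pics/top0.npz");p,d=z["p"],z["d"];e=extr("top");W=cloud(d,e);H=hsv(p)
v,u=np.mgrid[:384,:512]
box=lambda a,b,c,dd:(u>a)&(u<b)&(v>c)&(v<dd)
# tray
b=box(145,255,135,240)
wood=b&(H[...,0]>8)&(H[...,0]<25)&(H[...,1]>70)
for lo,hi in [(.004,.018),(.026,.045)]:
    m=b&(W[...,2]>lo)&(W[...,2]<hi)&wood; print("tray",lo,m.sum(),np.median(W[m][:,2]),rect(W[m]))
m=big(wood&(W[...,2]>.004)&(W[...,2]<.045)); print("trayall",rect(W[m]))
g=(H[...,0]>60)&(H[...,0]<95)&(H[...,1]>80)
m=g&box(170,230,160,215); print("tin",m.sum(),np.median(W[m][:,2]),rect(W[m]),rect(ray(np.c_[u[m],v[m]],.070,e)))
m=big(g&box(285,335,160,205)); print("lid",m.sum(),np.median(W[m][:,2]),rect(W[m]))
t=W[300-300+181,313];print("post",W[176:186,308:319,2].max(), W[181,313])
for n,(a,bb) in dict(jar=(298,147),mill=(202,128),scoop=(310,222),scoop2=(335,216),mug=(101,206),bowl=(403,204),red=(336,127),orange=(179,276)).items(): 
    w=W[bb-20:bb+20,a-20:a+20].reshape(-1,3);w=w[w[:,2]>.006]; print(n,np.round(W[bb,a],3),np.round(np.median(w,0),3),w[:,2].max())
E
```

```text
tray 0.004 4271 0.01122869993928699 (array([576.9, 146.6]), array([255.2, 217.2]), 9.8)
tray 0.026 910 0.03478943401964152 (array([574. , 154.1]), array([252.7, 228.3]), 9.5)
trayall (array([566.9, 151.7]), array([237.3, 230.8]), 9.8)
tin 266 0.07076784924560398 (array([553.6, 143.5]), array([89.5, 91.1]), 88.8) (array([554. , 143.7]), array([90.8, 90.2]), 0.3)
lid 656 0.027468713299063974 (array([ 574.2, -166.7]), array([87.1, 88.4]), 19.0)
post nan [ 0.57262774 -0.16635252  0.07528372]
jar [ 0.673 -0.129  0.049] [ 0.669 -0.13   0.049] 0.05754164920819238
mill [0.709 0.135 0.11 ] [0.705 0.137 0.058] 0.14859905188131717
scoop [ 0.462 -0.168  0.005] [ 0.468 -0.173  0.011] 0.02369833262326404
scoop2 [ 0.479 -0.238  0.021] [ 0.476 -0.217  0.017] 0.031243138733602738
mug [0.505 0.435 0.008] [0.508 0.43  0.041] 0.09083594436314346
bowl [ 0.515 -0.44   0.007] [ 0.515 -0.436  0.026] 0.056098842722636544
red [ 0.744 -0.25   0.001] [ 0.737 -0.242  0.02 ] 0.046308181355855016
orange [0.312 0.199 0.044] [0.314 0.199 0.057] 0.0766258326415934
```

Request:
carry_out([
  [[0.25,-0.28,0],0.0076,-0.3],
  [[0.25,-0.28,0],0.0076,-0.3],
  [[0.25,-0.28,0],0.0076,-0.3],
  [[0.25,-0.28,0],0.0076,-0.3],
  [[0.25,-0.28,0],0.0076,-0.3],
  [[0.25,-0.28,0],0.0076,-0.3],
  [[0.25,-0.28,0],0.0076,-0.3],
  [[0.25,-0.28,0],0.0076,-0.3],
], force=40)

```text
t: 1.1
position: [0.4352, 0.1699, 0.2481]
eef_rot: [-0.0, -0.062, 0.998, 0.0]
wrist_force: [2.0, 0.6, -0.0]
grip_width: 0.0554
grip_force: 0.0
```

Request:
carry_out([
  [[0.23,-0.28,0],0.0076,-0.3],
  [[0,0,0],0,-0.3],
  [[0,0,0],0,-0.3],
])

```text
t: 1.48
position: [0.4682, 0.1294, 0.2478]
eef_rot: [-0.001, -0.085, 0.996, 0.0]
wrist_force: [-0.9, 0.4, 0.1]
grip_width: 0.0555
grip_force: 0.0
```

Run:
```python
from h import *
s=sensors.read_state(); print(s["t"],s["position"],s["grip_width"],np.degrees(s["q"]))
p,d,e=shot("wrist","w1")
```

```text
1.475 [0.46822591 0.1294237  0.24782369] 0.05548017554209348 [ 1.54318870e+01  1.11394061e+01 -1.30126715e+01  6.59385164e+01
  3.13841948e-02  5.69141830e+00]
```

View pics/w1.png

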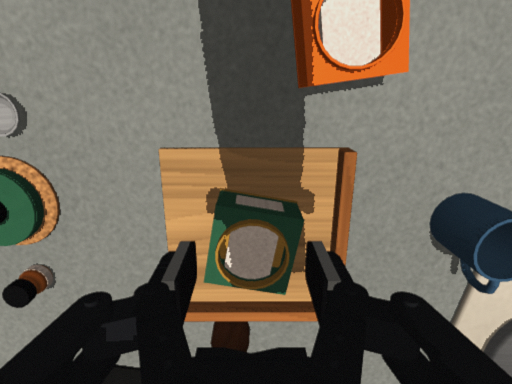

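The wrist picture shows the tray with its +y rail at the right (u≈345) and its +x rail at the bottom (v≈312). The green tin's shoulder is around (255,245), turned relative to the tray. The orange tin (350,30) and the mug (490,240) are clear of it.

Run:
```python
from h import *
z=np.load("pics/w1.npz");p,d=z["p"],z["d"];e=extr("wrist",sensors.read_state());W=cloud(d,e);H=hsv(p)
v,u=np.mgrid[:384,:512]
wood=(H[...,0]>5)&(H[...,0]<25)&(H[...,1]>70)
b=(u>150)&(u<365)&(v>140)&(v<330)
def line(P,axis):  # fit; returns angle and coefficients
    vx,vy,x0,y0=cv2.fitLine(P[:,:2].astype(np.float32),cv2.DIST_HUBER,0,.001,.001).ravel(); return np.degrees(np.arctan2(vy,vx))%180,(x0,y0)
# -x' edge: first wood row per column
print("counter z",np.nanmedian(W[20:130,100:190,2]))
m=wood&b
P=np.array([W[np.argmax(m[:,c])+1,c] for c in range(170,330,4)]);print("-x edge",np.median(P[:,2]),line(P,0))
P=np.array([W[r,np.argmax(m[r])+1] for r in range(155,240,4)]);print("-y edge",np.median(P[:,2]),line(P,0))
rt=b&(W[...,2]>.028)&(W[...,2]<.042)&wood
rr=rt&(u>325)&(v<300);print("y rail",rr.sum(),rect(W[rr]))
rr=rt&(u>190)&(u<310)&(v>295);print("x rail",rr.sum(),rect(W[rr]))
g=(H[...,0]>60)&(H[...,0]<95)&(H[...,1]>80)&b&(W[...,2]>.064)&(W[...,2]<.078)
g=big(g);print("tin",g.sum(),np.median(W[g][:,2]),rect(W[g]))
br=wood&b&(W[...,2]>.077)&(W[...,2]<.092)&(v<300); print("neck",br.sum(),np.median(W[br][:,2]),rect(W[br]))
```

```text
counter z 0.000356243901299208
-x edge 0.009718794878251752 (np.float32(100.30361), (np.float32(0.45156053), np.float32(0.12460444)))
-y edge 0.010472395630986758 (np.float32(9.995721), (np.float32(0.52473074), np.float32(0.030489273)))
y rail 1460 (array([501.9, 249.7]), array([144. ,  15.7]), 10.2)
x rail 1449 (array([677.7, 166.2]), array([ 34.7, 158.7]), 10.1)
tin 2503 0.07032960139108785 (array([553.8, 147. ]), array([94.4, 97. ]), 89.5)
neck 859 0.08176026601991249 (array([553.4, 146.4]), array([79.5, 78.6]), 9.1)
```

Request:
carry_out([
  [[0,0,-0.23],0.0008,-0.3],
  [[0,0,-0.23],0,-0.3],
  [[0,0,-0.23],0,-0.3],
  [[0,0,-0.23],0,-0.3],
  [[0,0,-0.23],0,-0.3],
  [[0,0,-0.23],0,-0.3],
  [[0,0,0],0,-0.3],
])

```text
t: 2.4
position: [0.4654, 0.13, 0.0394]
eef_rot: [-0.003, -0.089, 0.996, -0.0]
wrist_force: [-1.2, -0.2, -0.2]
grip_width: 0.0554
grip_force: 0.0
```

Request:
carry_out([
  [[0.0525,0.0094,0],0,-0.3],
  [[0.0525,0.0094,0],0,-0.3],
  [[0.0525,0.0094,0],0,-0.3],
  [[0.0525,0.0094,0],0,-0.3],
  [[0.0525,0.0094,0],0,-0.3],
  [[0.0525,0.0094,0],0,-0.3],
  [[0.0525,0.0094,0],0,-0.3],
  [[0.0525,0.0094,0],0,-0.3],
])

```text
t: 3.4
position: [0.5323, 0.141, 0.0411]
eef_rot: [-0.0, -0.088, 0.996, 0.0]
wrist_force: [-2.1, -1.1, -1.3]
grip_width: 0.0553
grip_force: 0.0
```

Request:
carry_out([
  [[0.0525,0.0094,0],0,-0.3],
  [[0.0394,0.007,0],0,-0.3],
  [[0.0263,0.0047,0],0,-0.3],
  [[0,0,0],0,-0.3],
])

```text
t: 3.9
position: [0.5505, 0.1441, 0.0414]
eef_rot: [0.001, -0.088, 0.996, 0.0]
wrist_force: [-1.5, 0.7, -0.1]
grip_width: 0.0554
grip_force: 0.0
```

Request:
carry_out([
  [[0.0131,0.0023,0],0,-0.3],
  [[0.0131,0.0023,0],0,-0.3],
  [[0.0131,0.0023,0],0,-0.3],
])

```text
t: 4.28
position: [0.5552, 0.1449, 0.0414]
eef_rot: [-0.0, -0.088, 0.996, -0.0]
wrist_force: [-4.1, -0.4, 1.5]
grip_width: 0.0556
grip_force: 0.0
```

```bash
cat > tin.py <<'E'
from h import *
# measures the tin in tray frame from the top camera
p,d,e=shot("top","t_tin");W=cloud(d,e);H=hsv(p)
v,u=np.mgrid[:384,:512]
g=(H[...,0]>60)&(H[...,0]<95)&(H[...,1]>80)&(u>150)&(u<235)&(v>135)&(v<230)
P=W[g];P=P[(P[:,2]>.06)&(P[:,2]<.08)];print("tin",len(P),rect(P) if len(P)>20 else "")
s=sensors.read_state();x,y,_=s["position"];R,_=pose(s)
print(s["t"],"TCP tray mm",np.round(1e3*np.array([.9845*x+.1754*y-.5814,-.1754*x+.9845*y-.0515]),1),"tooly",np.degrees(np.arctan2(R[1,1],R[0,1])),s["wrist_force"])
E
python3 tin.py
```

```text
tin 119 (array([621.5, 120.8]), array([86.9, 23.8]), 17.4)
4.325 TCP tray mm [-8.7 -6.2] tooly 100.08173494922536 [-3.62977929 -1.03991217 -1.31071815]
```

Request:
carry_out([
  [[0.0066,0.0012,0],0,-0.3],
  [[0.0066,0.0012,0],0,-0.3],
])

```text
t: 4.58
position: [0.5561, 0.1451, 0.0411]
eef_rot: [-0.001, -0.088, 0.996, -0.0]
wrist_force: [-7.5, -1.6, 3.1]
grip_width: 0.0554
grip_force: 0.0
```

Request:
carry_out([
  [[0.0066,0.0012,0],0,-0.3],
  [[0.0066,0.0012,0],0,-0.3],
])

```text
t: 4.82
position: [0.556, 0.1451, 0.0408]
eef_rot: [-0.003, -0.088, 0.996, -0.0]
wrist_force: [-10.6, -1.3, 5.8]
grip_width: 0.0551
grip_force: 0.0
```

Request:
carry_out([
  [[0.0066,0.0012,0],0,-0.3],
  [[0.0066,0.0012,0],0,-0.3],
])

```text
t: 5.08
position: [0.556, 0.1451, 0.0407]
eef_rot: [-0.005, -0.088, 0.996, -0.0]
wrist_force: [-15.0, -1.8, 11.1]
grip_width: 0.0554
grip_force: 0.0
```

Request:
carry_out([
  [[-0.1,-0.0175,0],0,-0.3],
  [[-0.1,-0.0175,0],0,-0.3],
  [[0,0,0.27],0,-0.05],
  [[0,0,0.27],0,-0.05],
  [[0,0,0.27],0.025,-0.05],
  [[0,0,0.27],0.025,-0.05],
  [[0.1,-0.0725,0],0.025,-0.05],
  [[0.113,-0.0725,0],0.025,-0.05],
])

```text
t: 6.08
position: [0.5661, 0.1194, 0.2052]
eef_rot: [0.003, -0.394, 0.919, -0.001]
wrist_force: [-0.1, -0.2, -0.1]
grip_width: 0.0448
grip_force: 0.0
```

Request:
carry_out([
  [[0.115,-0.0725,0],0.025,-0.05],
  [[0.115,-0.0725,0],0.025,-0.05],
  [[0.115,-0.0725,0],0.025,-0.05],
  [[0.115,-0.0725,0],0.025,-0.05],
  [[0,0,0],0.025,-0.05],
  [[0,0,0],0.025,-0.05],
  [[0,0,0],0,-0.05],
  [[0,0,0],0,-0.05],
])

```text
t: 7.08
position: [0.6332, 0.0756, 0.2036]
eef_rot: [-0.001, 0.766, -0.643, 0.001]
wrist_force: [-0.8, -0.0, -0.0]
grip_width: 0.0451
grip_force: 0.0
```

```bash
python3 tin.py
```

```text
tin 0 
7.125 TCP tray mm [ 55. -88.] tooly -170.01065129520717 [ 0.02931469  0.64368112 -0.17567397]
```

Request:
carry_out([
  [[-0.033,-0.006,-0.217],0,-0.05],
  [[0,0,-0.217],0,-0.05],
  [[0,0,-0.217],0,-0.05],
  [[0,0,-0.217],0,-0.05],
  [[0,0,-0.217],0,-0.05],
  [[0,0,0],0,-0.05],
])

```text
t: 7.88
position: [0.625, 0.0744, 0.038]
eef_rot: [0.002, 0.766, -0.643, -0.002]
wrist_force: [0.1, 0.4, 0.1]
grip_width: 0.0451
grip_force: 0.0
```

Request:
carry_out([
  [[-0.0094,0.0525,0],0,-0.05],
  [[-0.0094,0.0525,0],0,-0.05],
  [[-0.0094,0.0525,0],0,-0.05],
  [[-0.0094,0.0525,0],0,-0.05],
  [[-0.0094,0.0525,0],0,-0.05],
  [[-0.0094,0.0525,0],0,-0.05],
  [[-0.0094,0.0525,0],0,-0.05],
  [[-0.0094,0.0525,0],0,-0.05],
])

```text
t: 8.88
position: [0.616, 0.138, 0.0405]
eef_rot: [0.0, 0.766, -0.642, 0.0]
wrist_force: [1.4, -4.8, 1.6]
grip_width: 0.0447
grip_force: 0.0
```

Request:
carry_out([
  [[-0.0047,0.0263,0],0,-0.05],
  [[-0.0047,0.0263,0],0,-0.05],
  [[-0.0023,0.0131,0],0,-0.05],
  [[-0.0012,0.0066,0],0,-0.05],
])

```text
t: 9.38
position: [0.6141, 0.1485, 0.0405]
eef_rot: [0.0, 0.766, -0.642, -0.0]
wrist_force: [0.9, -5.0, 1.1]
grip_width: 0.0445
grip_force: 0.0
```

```bash
python3 tin.py
```

```text
tin 0 
9.425 TCP tray mm [ 49.2 -12.9] tooly -169.9158344404201 [ 0.39346391 -3.54582054  0.91526587]
```

Still about 5 mm to go before the rail.

Request:
carry_out([
  [[-0.0023,0.0131,0],0,-0.05],
  [[-0.0012,0.0066,0],0,-0.05],
  [[-0.0012,0.0066,0],0,-0.05],
])

```text
t: 9.8
position: [0.6136, 0.1495, 0.0405]
eef_rot: [0.002, 0.766, -0.643, 0.002]
wrist_force: [2.9, -13.5, 3.8]
grip_width: 0.0449
grip_force: 0.0
```

Request:
carry_out([
  [[-0.0012,0.0066,0],0,-0.05],
  [[-0.0012,0.0066,0],0,-0.05],
  [[0,0,0],0,-0.05],
])

```text
t: 10.18
position: [0.6136, 0.1496, 0.0407]
eef_rot: [0.003, 0.765, -0.643, 0.003]
wrist_force: [2.4, -15.7, 3.8]
grip_width: 0.0446
grip_force: 0.0
```

Request:
carry_out([
  [[-0.0012,0.0066,0],0,-0.05],
  [[-0.0012,0.0066,0],0,-0.05],
  [[0,0,0],0,-0.05],
])

```text
t: 10.55
position: [0.6135, 0.1497, 0.0409]
eef_rot: [0.004, 0.765, -0.644, 0.005]
wrist_force: [2.2, -21.3, 5.4]
grip_width: 0.0449
grip_force: 0.0
```

Request:
carry_out([
  [[-0.0012,0.0066,0],0,-0.05],
  [[-0.0012,0.0066,0],0,-0.05],
  [[0,0,0],0,-0.05],
])

```text
t: 10.92
position: [0.6135, 0.1498, 0.0412]
eef_rot: [0.005, 0.765, -0.644, 0.006]
wrist_force: [2.5, -26.5, 7.1]
grip_width: 0.0448
grip_force: 0.0
```

Request:
carry_out([
  [[0.012,-0.066,0],0,-0.05],
  [[0.012,-0.066,0],0,-0.05],
  [[0,0,0.27],0,-0.05],
  [[0,0,0.27],0,-0.05],
  [[0,0,0.27],0,-0.05],
  [[0,0,0.27],0,-0.05],
  [[-0.036,0.2,0.25],0,-0.05],
  [[0,0,0],0,-0.05],
])

```text
t: 11.92
position: [0.6121, 0.1716, 0.2437]
eef_rot: [-0.004, 0.768, -0.641, 0.001]
wrist_force: [0.1, -0.5, -0.1]
grip_width: 0.0449
grip_force: 0.0
```

Request:
carry_out([
  [[0,0,0],0,-0.05],
])

```text
t: 12.05
position: [0.6101, 0.169, 0.2392]
eef_rot: [0.0, 0.767, -0.642, -0.001]
wrist_force: [-0.4, -1.2, -0.3]
grip_width: 0.045
grip_force: 0.0
```

```bash
python3 tin.py
python3 - <<'E'
from h import *
p,d,e=shot("wrist","w2");W=cloud(d,e);H=hsv(p)
T=np.stack([.9845*W[...,0]+.1754*W[...,1]-.5814,-.1754*W[...,0]+.9845*W[...,1]-.0515,W[...,2]],-1)
wood=(H[...,0]>5)&(H[...,0]<25)&(H[...,1]>70)
rail=wood&(T[...,2]>.028)&(T[...,2]<.042)
a=rail&(abs(T[...,0]-.108)<.015)&(T[...,1]<.095);print("xrail",a.sum(),rect(T[a]))
a=rail&(abs(T[...,1]-.108)<.015)&(T[...,0]<.095);print("yrail",a.sum(),rect(T[a]))
g=(H[...,0]>60)&(H[...,0]<95)&(H[...,1]>80)&(T[...,2]>.064)&(T[...,2]<.078)
g=big(g);print("tin",g.sum(),rect(T[g]))
br=wood&(T[...,2]>.077)&(T[...,2]<.092)&(abs(T[...,0]-.05)<.06)&(abs(T[...,1]-.05)<.06); print("neck",br.sum(),rect(T[br]),rect(W[br]))
E
```

```text
tin 156 (array([608.2, 172.5]), array([35.3, 92.4]), 87.5)
12.1 TCP tray mm [48.5  7.5] tooly -169.89150241003153 [ 0.19787286  0.1805166  -0.04568767]
xrail 2462 (array([106.7, -12. ]), array([209.7,  16.8]), 89.7)
yrail 894 (array([-58.6, 104.8]), array([ 14.6, 111.2]), 89.8)
tin 3023 (array([50.5, 49.6]), array([95. , 96.9]), 0.1)
neck 933 (array([50.7, 49.7]), array([78.8, 79.6]), 6.0) (array([604.6, 210.5]), array([78.8, 79.6]), 16.1)
```

View pics/w2.png

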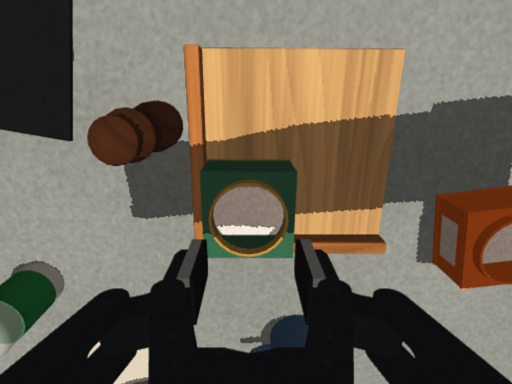

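The tin sits against both rails at (200,210) and (250,250), with yaw 0.1°. The y push may have left a few tenths of a millimetre in x, so I'll give it a light nudge towards the +x rail with shut fingers.

Request:
carry_out([
  [[-0.166,0.042,0],0,1],
  [[-0.166,0.042,0],0,1],
  [[-0.166,0.041,0],0,1],
  [[-0.166,0.041,0],0,1],
  [[0,0,-0.33],0,1],
  [[0,0,-0.33],0,1],
  [[0,0,-0.33],0,1],
  [[0,0,-0.32],0,1],
])

```text
t: 13.15
position: [0.5098, 0.1926, 0.0409]
eef_rot: [0.001, 0.766, -0.642, -0.001]
wrist_force: [-0.1, -0.4, -0.3]
grip_width: -0.0003
grip_force: 0.0
```

Request:
carry_out([
  [[0.0525,0.0094,0],0,1],
  [[0.0525,0.0094,0],0,1],
  [[0.0394,0.007,0],0,1],
  [[0.0263,0.0047,0],0,1],
  [[0,0,0],0,1],
])

```text
t: 13.78
position: [0.5322, 0.1975, 0.0458]
eef_rot: [0.003, 0.767, -0.642, -0.003]
wrist_force: [-15.5, -0.9, 13.4]
grip_width: 0.0001
grip_force: 0.0
```

```bash
python3 tin.py
```

```text
tin 163 (array([609. , 178.1]), array([91.1, 28.6]), 9.4)
13.825 TCP tray mm [-22.8  49.6] tooly -169.8825139271721 [-16.00958323  -2.10572903  13.45260359]
```

Request:
carry_out([
  [[-0.065,-0.012,0],0,1],
  [[-0.065,-0.012,0],0,1],
  [[0,0,0.3],0,1],
  [[0,0,0.35],0,1],
  [[0,0,0.35],0,1],
  [[0,0,0.35],0,-0.2],
  [[0.05,-0.3,0],0,-0.2],
  [[0.05,-0.35,0],0,-0.2],
])

```text
t: 14.82
position: [0.5335, 0.0968, 0.248]
eef_rot: [-0.002, 0.767, -0.641, 0.002]
wrist_force: [1.1, -1.5, -0.5]
grip_width: 0.051
grip_force: 0.0
```

Request:
carry_out([
  [[0.05,-0.35,0],0,-0.2],
  [[0.05,-0.35,0],0,-0.2],
  [[0.05,-0.35,0],0,-0.2],
  [[0.05,-0.35,0],0,-0.2],
  [[0.05,-0.35,0],0,-0.2],
  [[0.05,-0.33,0],0,-0.2],
  [[0,0,0],0,-0.2],
  [[0,0,0],0,-0.2],
])

```text
t: 15.82
position: [0.5771, -0.2149, 0.2463]
eef_rot: [-0.0, 0.766, -0.642, 0.0]
wrist_force: [-0.2, -0.1, 1.0]
grip_width: 0.051
grip_force: 0.0
```

Run:
```python
from h import *
s=sensors.read_state();print(s["t"],s["position"])
p,d,e=shot("wrist","w3");W=cloud(d,e);H=hsv(p)
v,u=np.mgrid[:384,:512]
g=(H[...,0]>60)&(H[...,0]<95)&(H[...,1]>80)&(W[...,2]>.02)&(W[...,2]<.034)&(v<300)
g=big(g);print("lid",g.sum(),np.median(W[g][:,2]),rect(W[g]),cv2.minEnclosingCircle((W[g][:,:2]*1000).astype(np.float32)))
n=(np.hypot(W[...,0]-.573,W[...,1]+.167)<.05)
a=n&(W[...,2]>.062)&(W[...,2]<.085);print("post",a.sum(),np.nanmax(W[a][:,2]),rect(W[a]), u[a].mean(),v[a].mean())
a=n&(W[...,2]>.043)&(W[...,2]<.053)&(H[...,2]<70);print("collar",a.sum(),rect(W[a]))
cv2.imwrite("pics/w3c.png",cv2.resize(p[60:300,100:420,::-1],(800,600)))
t=np.load("pics/t_tin.npz")["p"]
p,d,e=shot("top","t2");W=cloud(d,e);H=hsv(p)
print("top lid n/a")
```

```text
15.825 [ 0.57706789 -0.21494737  0.24634362]
lid 4022 0.02622843070746947 (array([ 574.8, -168.8]), array([95.9, 95.1]), 78.2) ((574.9721069335938, -169.09796142578125), 48.44806671142578)
post 214 0.07572477489718704 (array([ 575., -169.]), array([14.9, 15.1]), 11.2) 244.9018691588785 215.9532710280374
collar 364 (array([ 575.1, -170.1]), array([32.8, 30.5]), 9.3)
top lid n/a
```

View pics/w3c.png

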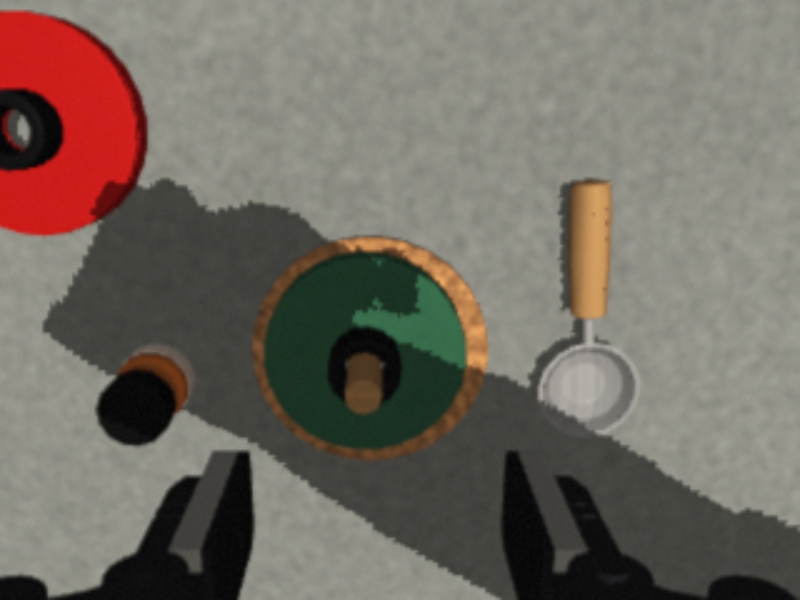

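The crop confirms the green lid with the brown post at crop (363,380). The red lid at crop (40,130) is the look-alike and is not meant. The heights fit: disc top 26 mm, post top 75 mm. Post at (0.575, -0.169).

Request:
carry_out([
  [[-0.007,0.15,0],0,-0.2],
  [[-0.007,0.157,0],0,-0.2],
  [[0,0,-0.25],0,-0.2],
  [[0,0,-0.25],0,-0.2],
  [[0,0,-0.25],0,-0.2],
  [[0,0,-0.25],0,-0.2],
  [[0,0,-0.12],0,-0.2],
  [[0,0,0],0,-0.2],
])

```text
t: 16.92
position: [0.5735, -0.1666, 0.0767]
eef_rot: [0.001, 0.767, -0.641, -0.002]
wrist_force: [-0.7, 0.9, 0.8]
grip_width: 0.0511
grip_force: 0.0
```

Request:
carry_out([
  [[0,0,0],0,-0.2],
])

```text
t: 17.05
position: [0.5757, -0.168, 0.0791]
eef_rot: [-0.0, 0.767, -0.642, 0.001]
wrist_force: [-0.4, -0.2, 0.3]
grip_width: 0.0513
grip_force: 0.0
```

Request:
carry_out([
  [[-0.004,-0.007,-0.073],0,-0.2],
  [[0,0,0],0,-0.2],
  [[0,0,0],0,0.2],
  [[0,0,0],0,1],
  [[0,0,0],0,1],
  [[0,0,0],0,1],
  [[0,0,0],0,1],
], force=60)

```text
t: 17.92
position: [0.5749, -0.1702, 0.0674]
eef_rot: [-0.0, 0.767, -0.642, 0.0]
wrist_force: [1.2, -0.1, 1.3]
grip_width: 0.0141
grip_force: 58.5
```

Request:
carry_out([
  [[0,0,0.05],0,1],
  [[0,0,0.1],0,1],
  [[0,0,0.15],0,1],
  [[0,0,0.2],0,1],
  [[0,0,0.2],0,1],
  [[0,0,0.15],0,1],
  [[0,0,0.1],0,1],
  [[0,0,0],0,1],
])

```text
t: 18.92
position: [0.575, -0.1702, 0.2109]
eef_rot: [-0.0, 0.767, -0.642, 0.001]
wrist_force: [-0.8, -0.2, -4.4]
grip_width: 0.0138
grip_force: 58.8
```

Run:
```python
from h import *
s=sensors.read_state();print(s["t"],s["position"],s["wrist_force"],s["grip_width"])
p,d,e=shot("scene","s2");W=cloud(d,e);H=hsv(p)
p2,d2,e2=shot("wrist","w4")
cv2.imwrite("pics/c4.png",np.hstack([cv2.resize(p[100:300,120:370],(400,320)),cv2.resize(p2,(400,320))])[...,::-1])
```

```text
18.925 [ 0.57504204 -0.17023651  0.21092904] [-0.80268268 -0.16790823 -4.42441777] 0.013840401646451199
```

View pics/c4.png

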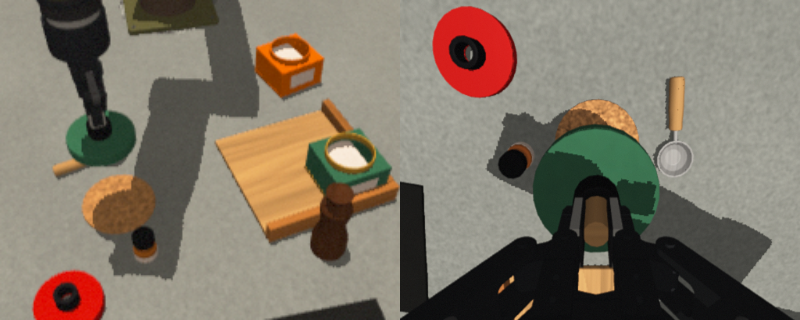

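Scene view: both lids hang together from the gripper, level at (100,140), and the trivet is bare. The force step of about 4.4 N fits the two lids' weight. Carrying them over now.

Request:
carry_out([
  [[0.012,0.12,0],0,1],
  [[0.022,0.25,0],0,1],
  [[0.028,0.33,0],0,1],
  [[0.028,0.35,0],0,1],
  [[0.028,0.35,0],0,1],
  [[0.028,0.35,0],0,1],
  [[0.024,0.33,0],0,1],
  [[0.016,0.25,0],0,1],
])

```text
t: 20.02
position: [0.6011, 0.1828, 0.2084]
eef_rot: [0.001, 0.767, -0.641, -0.001]
wrist_force: [-0.3, 0.2, -4.0]
grip_width: 0.0139
grip_force: 58.7
```

Request:
carry_out([
  [[0.009,0.14,0],0,1],
  [[0.005,0.068,0],0,1],
  [[0,0,0],0,1],
  [[0,0,0],0,1],
  [[0,0,0],0,1],
])

```text
t: 20.65
position: [0.6045, 0.2094, 0.2097]
eef_rot: [0.0, 0.766, -0.643, 0.0]
wrist_force: [0.3, 0.3, -4.2]
grip_width: 0.0137
grip_force: 58.7
```

Run:
```python
from h import *
s=sensors.read_state();print(s["t"],s["position"],s["wrist_force"])
p2,d2,e2=shot("wrist","w5")
p,d,e=shot("scene","s3")
W=cloud(d,e);H=hsv(p)
br=(H[...,0]>10)&(H[...,0]<30)&(H[...,1]>90)&(W[...,2]>.076)&(W[...,2]<.086)&(np.hypot(W[...,0]-.605,W[...,1]-.21)<.05)
print("neck scene",br.sum(),rect(W[br]) if br.sum()>9 else "")
g=(H[...,0]>60)&(H[...,0]<95)&(H[...,1]>80)&(W[...,2]>.15)&(W[...,2]<.19)
if g.sum(): print("lid scene",g.sum(),np.median(W[g][:,2]),cv2.minEnclosingCircle((W[g][:,:2]*1000).astype(np.float32)))
```

```text
20.65 [0.6044788  0.2093938  0.20974163] [ 0.30518899  0.27605945 -4.20925308]
neck scene 110 (array([610.9, 207.5]), array([78.2, 70.2]), 61.2)
lid scene 860 0.16725528050573807 ((472.51751708984375, -19.881256103515625), 618.1802368164062)
```

Request:
carry_out([
  [[0.002,0.006,-0.1],0,1],
  [[0,0,-0.15],0,1],
  [[0,0,-0.1],0,1],
  [[0,0,-0.05],0,1],
  [[0,0,0],0,1],
])

```text
t: 21.38
position: [0.6043, 0.2114, 0.1489]
eef_rot: [0.001, 0.767, -0.642, -0.0]
wrist_force: [-0.0, -0.0, -3.8]
grip_width: 0.014
grip_force: 58.7
```

Request:
carry_out([
  [[0,0,-0.02],0,1],
  [[0,0,-0.02],0,1],
  [[0,0,-0.02],0,1],
])

```text
t: 21.75
position: [0.605, 0.2116, 0.1408]
eef_rot: [-0.0, 0.767, -0.642, 0.0]
wrist_force: [0.7, -0.5, -3.8]
grip_width: 0.014
grip_force: 58.8
```

Request:
carry_out([
  [[0,-0.003,-0.02],0,1],
  [[0,0,-0.02],0,1],
  [[0,0,0],0,1],
])

```text
t: 22.12
position: [0.6046, 0.211, 0.1342]
eef_rot: [0.0, 0.766, -0.642, -0.0]
wrist_force: [0.7, 0.1, -3.8]
grip_width: 0.0137
grip_force: 58.8
```

Request:
carry_out([
  [[0,0,-0.01],0,1],
  [[0,0,-0.01],0,1],
  [[0,0,0],0,1],
])

```text
t: 22.5
position: [0.6048, 0.2111, 0.1316]
eef_rot: [-0.0, 0.767, -0.642, 0.0]
wrist_force: [0.3, 0.1, -3.5]
grip_width: 0.0139
grip_force: 58.8
```

Request:
carry_out([
  [[0,0,-0.007],0,1],
  [[0,0,-0.007],0,1],
  [[0,0,0],0,1],
])

```text
t: 22.88
position: [0.605, 0.2112, 0.1313]
eef_rot: [-0.001, 0.767, -0.642, 0.0]
wrist_force: [-1.8, -1.2, 6.1]
grip_width: 0.0138
grip_force: 59.8
```

Request:
carry_out([
  [[0,0,-0.007],0,1],
  [[0,0,-0.007],0,1],
  [[0,0,0],0,1],
])

```text
t: 23.25
position: [0.605, 0.2112, 0.1312]
eef_rot: [-0.001, 0.766, -0.642, 0.001]
wrist_force: [-5.3, -1.7, 16.0]
grip_width: 0.0139
grip_force: 60.8
```

Request:
carry_out([
  [[0,0,0.014],0,1],
  [[0,0,0.007],0,1],
  [[0,0,0],0,0.4],
  [[0,0,0],0,0],
  [[0,0,0],0,-0.2],
  [[0,0,0],0,-0.2],
])

```text
t: 24.0
position: [0.6048, 0.2111, 0.1304]
eef_rot: [0.0, 0.767, -0.642, -0.0]
wrist_force: [0.3, -0.7, -0.6]
grip_width: 0.0511
grip_force: 0.0
```

Request:
carry_out([
  [[0,0,0.2],0,-0.2],
  [[0.02,-0.13,0.25],0,-0.2],
  [[0.02,-0.13,0.25],0,-0.2],
  [[0,0,0],0,-0.2],
  [[0,0,0],0,-0.2],
  [[0,0,0],0,-0.2],
])

```text
t: 24.75
position: [0.6097, 0.1723, 0.2339]
eef_rot: [0.001, 0.767, -0.642, -0.001]
wrist_force: [0.8, 0.6, -0.0]
grip_width: 0.0514
grip_force: 0.0
```

Run:
```python
from h import *
s=sensors.read_state();print(s["t"],s["position"])
p,d,e=shot("wrist","w6");W=cloud(d,e);H=hsv(p)
T=np.stack([.9845*W[...,0]+.1754*W[...,1]-.5814,-.1754*W[...,0]+.9845*W[...,1]-.0515,W[...,2]],-1)
g=(H[...,0]>60)&(H[...,0]<95)&(H[...,1]>80)&(W[...,2]>.08)&(W[...,2]<.11);g=big(g)
print("lid",g.sum(),np.percentile(W[g][:,2],[5,50,95]),rect(W[g]))
A=np.c_[W[g][:,:2]-W[g][:,:2].mean(0),np.ones(g.sum())];print("tilt deg",np.degrees(np.linalg.lstsq(A,W[g][:,2],rcond=None)[0][:2]))
n=np.hypot(W[...,0]-.605,W[...,1]-.211)<.045
a=n&(W[...,2]>.126)&(W[...,2]<.15);print("post",a.sum(),np.median(W[a][:,2]),rect(W[a]))
a=n&(W[...,2]>.106)&(W[...,2]<.118)&(H[...,2]<70);print("collar",a.sum(),np.median(W[a][:,2]),rect(W[a]))
wood=(H[...,0]>5)&(H[...,0]<25)&(H[...,1]>70)
rail=wood&(T[...,2]>.028)&(T[...,2]<.042)
a=rail&(abs(T[...,0]-.107)<.015)&(T[...,1]<.09);print("xrail",a.sum(),rect(T[a]))
a=rail&(abs(T[...,1]-.107)<.015)&(T[...,0]<.09);print("yrail",a.sum(),rect(T[a]))
cv2.imwrite("pics/w6c.png",cv2.resize(p[...,::-1],(640,480)))
```

```text
24.75 [0.60973836 0.17233616 0.23386591]
lid 6253 [0.08888164 0.09017257 0.09128095] (array([604.4, 211. ]), array([94.6, 96.5]), 8.8)
tilt deg [-0.11144802  0.51879721]
post 381 0.1378347203774358 (array([604.9, 212.7]), array([15.4, 15.5]), 85.5)
collar 597 0.11187220288835564 (array([604.4, 209.5]), array([32.9, 29.4]), 4.3)
xrail 2388 (array([107. , -13.6]), array([206.7,  16.1]), 89.9)
yrail 970 (array([-58.1, 104.8]), array([ 15.2, 113. ]), 89.3)
```

View pics/w6c.png

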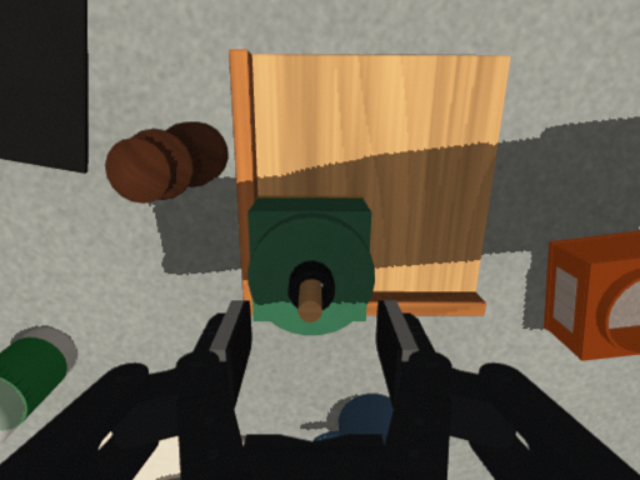

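Lids fully seated: disc top 90 mm, collar 112 mm, post 138 mm, all as expected and level. The tin is still at both rails. Next, the collar grasp at (0.6045, 0.211).

Request:
carry_out([
  [[-0.017,0.13,0],0,-0.2],
  [[-0.016,0.13,0],0,-0.2],
  [[0,0,0],0,-0.2],
  [[0,0,-0.2],0,-0.2],
  [[0,0,-0.2],0,-0.2],
  [[0,0,-0.2],0,-0.2],
  [[0,0,-0.1],0,-0.2],
  [[0,0,0],0,-0.2],
])

```text
t: 25.8
position: [0.6051, 0.2109, 0.1296]
eef_rot: [0.001, 0.767, -0.642, -0.001]
wrist_force: [0.5, 0.1, -0.1]
grip_width: 0.0509
grip_force: 0.0
```

Request:
carry_out([
  [[0,0,-0.04],0,-0.2],
  [[0,0,0],0,-0.2],
  [[0,0,0],0,-0.2],
])

```text
t: 26.18
position: [0.6062, 0.2113, 0.1253]
eef_rot: [-0.001, 0.767, -0.642, 0.0]
wrist_force: [-0.5, 0.0, -0.1]
grip_width: 0.0515
grip_force: 0.0
```

Request:
carry_out([
  [[-0.005,0,-0.05],0,-0.2],
  [[0,0,-0.05],0,-0.2],
  [[0,0,0],0,-0.2],
  [[0,0,0],0,-0.2],
])

```text
t: 26.68
position: [0.605, 0.2111, 0.1094]
eef_rot: [0.0, 0.767, -0.642, -0.0]
wrist_force: [0.5, -0.6, 0.3]
grip_width: 0.0512
grip_force: 0.0
```

Request:
carry_out([
  [[0,0,0],0,0],
])

```text
t: 26.8
position: [0.6052, 0.2112, 0.1098]
eef_rot: [-0.0, 0.767, -0.642, 0.0]
wrist_force: [-0.8, -0.4, -0.6]
grip_width: 0.0428
grip_force: 0.0
```

Request:
carry_out([
  [[0,0,0],0,0.15],
  [[0,0,0],0,0.3],
  [[0,0,0],0,0.4],
  [[0,0,0],0,1],
  [[0,0,0],0,1],
], force=40)

```text
t: 27.42
position: [0.6053, 0.2112, 0.11]
eef_rot: [-0.0, 0.767, -0.642, 0.0]
wrist_force: [-0.0, -0.2, 4.6]
grip_width: 0.032
grip_force: 40.2
```

Request:
carry_out([
  [[0,0,0.02],0,1],
  [[0,0,0.03],0,1],
  [[0,0,0.03],0,1],
  [[0,0,0.03],0,1],
])

```text
t: 27.92
position: [0.605, 0.2111, 0.1262]
eef_rot: [0.0, 0.767, -0.642, -0.0]
wrist_force: [-1.4, 0.3, -0.9]
grip_width: 0.0319
grip_force: 39.8
```

Request:
carry_out([
  [[0,0,0.03],0,1],
  [[0,0,0.04],0,1],
  [[0,0,0.04],0,1],
  [[0,0,0.04],0,1],
  [[0,0,0.05],0,1],
  [[0,0,0.05],0,1],
  [[0,0,0.06],0,1],
])

```text
t: 28.8
position: [0.605, 0.2111, 0.1731]
eef_rot: [0.0, 0.767, -0.642, -0.0]
wrist_force: [0.3, 0.6, -1.5]
grip_width: 0.0323
grip_force: 39.8
```

Request:
carry_out([
  [[0,0,0.08],0,1],
  [[0,0,0.1],0,1],
  [[0,0,0.1],0,1],
  [[0,0,0.1],0,1],
  [[0,0,0.06],0,1],
  [[0,0,0.03],0,1],
  [[0,0,0],0,1],
  [[0,0,0],0,1],
])

```text
t: 29.8
position: [0.6047, 0.211, 0.2424]
eef_rot: [0.001, 0.767, -0.642, -0.0]
wrist_force: [0.1, 0.9, -0.5]
grip_width: 0.0321
grip_force: 39.8
```

Run:
```python
from h import *
s=sensors.read_state();print(s["t"],s["position"],s["wrist_force"],s["grip_width"])
p,d,e=shot("scene","s7");W=cloud(d,e);H=hsv(p)
g=(H[...,0]>60)&(H[...,0]<95)&(H[...,1]>80)&(W[...,2]>.17)&(np.hypot(W[...,0]-.605,W[...,1]-.21)<.07)
A=np.c_[W[g][:,:2]-W[g][:,:2].mean(0),np.ones(g.sum())];print("outer z",np.median(W[g][:,2]),"tilt",np.degrees(np.linalg.lstsq(A,W[g][:,2],rcond=None)[0][:2]),cv2.minEnclosingCircle((W[g][:,:2]*1000).astype(np.float32)))
n=(np.hypot(W[...,0]-.605,W[...,1]-.21)<.05)&(W[...,2]>.06)&(W[...,2]<.15);print("below z pct",np.percentile(W[n][:,2],[10,30,50,70,90,99]))
cv2.imwrite("pics/s7c.png",cv2.resize(p[60:260,200:400,::-1],(600,600)))
```

```text
29.8 [0.60467113 0.2110067  0.24238983] [ 0.1471855   0.93223363 -0.48306384] 0.03206674731562605
outer z 0.22102408498555975 tilt [-5.92481631  1.66681348] ((607.815673828125, 203.1575927734375), 54.02123260498047)
below z pct [0.06868494 0.07789124 0.08437223 0.08558333 0.09530582 0.13756642]
```

View pics/s7c.png

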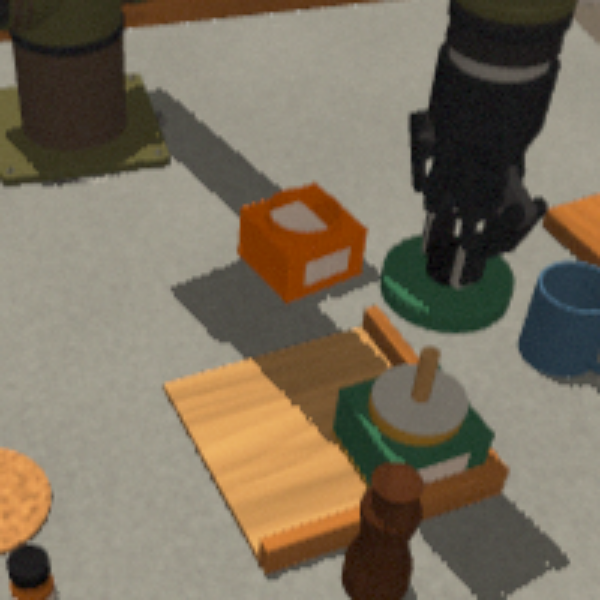

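The picture shows the outer lid held at (447,280) above the tin, with the inner lid still seated and its post upright at (427,375). The tilt fit there picks up skirt points, so I'll check level from the wrist camera's view of the disc alone.

Run:
```python
from h import *
from rig import env
p,d,e=shot("wrist","w8");W=cloud(d,e);H=hsv(p)
g=(H[...,0]>60)&(H[...,0]<95)&(H[...,1]>80)&(W[...,2]>.205)&(W[...,2]<.24)&(np.hypot(W[...,0]-.605,W[...,1]-.21)<.06)
g=cv2.erode(g.astype(np.uint8),np.ones((5,5)))>0
A=np.c_[W[g][:,:2]-W[g][:,:2].mean(0),np.ones(g.sum())];t=np.degrees(np.linalg.lstsq(A,W[g][:,2],rcond=None)[0][:2])
print(g.sum(),np.percentile(W[g][:,2],[5,50,95]),"tilt",t)
s=sensors.read_state();print(s["t"],np.abs(s["dq"]).max())
if np.abs(t).max()<2: print(env.sign_off())
```

```text
11769 [0.22147628 0.22254171 0.2234885 ] tilt [-0.11560706  0.23562824]
29.9 0.0022090840964165866
the job is handed in; nothing more can be done
None
```

The job is handed in at 29.9 s: the tin is flush in the corner by camera, the inner lid is seated, and the outer lid is held level and still by its collar about 13 cm above it.

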